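Flip the odd fan switch under the splash guard with the stylus

TASK

One rocker in the row of five under the clear splash guard of the fan controller stands the opposite way to the other four. Take the stylus from its inclined rest and, with the stylus and never with the gripper, gently press down that rocker's raised end until it is fully home like its neighbours, without the robot bumping the controller or its guard. Then lay the stylus back in its rest, tip on the foot, and let go, leaving the other rockers and the things on the bench as they are.

Things in the scene. Friction and masses are not known exactly. Their poses are not given: they have to be found in the camera images.
- controller: Fixed metal fan controller, 260 mm wide (its y), 135 deep (its x). Origin: centre of underside; +x points away from the robot, z up. Its top panel rises towards +x at 20 deg from level and is 78 mm above the bench at x = 0. In it are five white rockers on a dark strip, side by side along y, 36 mm apart, the middle one at y = 0. A clear guard covers them from above: see guard_edge.
- guard_edge (a point): Middle of the front edge of the clear level splash guard, at its underside, 250 mm above the bench. The guard reaches 125 mm back (+x) from here and 130 mm to each side; a steel rail on the edge stands up to 269 mm. Posts only at the back corners; front is open. A tool must come in under it leaning, upper end towards -x, 30 to 50 deg from vertical.
- rocker_odd (a joint): Tilt of the one rocker that is tipped contrary to the other four (in any of the five places), rad. +0.22: far (+x, upper) end fully home on its stop; -0.22: near end down. Starts at -0.22 to -0.12. No spring, stays where left; friction 0.07 N m (about 4 N at 18 mm from the hinge); rigid stops; breaks if pressed over 30 N.
- slot_odd_mid (a point): On the panel's surface, right under the middle (hinge line) of the odd rocker. Each rocker stands proud of the panel by its own unmeasured amount: its hinge line is 0 to 6 mm above this point along the panel's normal, so feel for it. The hinge runs along the controller's y.
- slot_1_mid (a point): The same point under rocker_1. A rocker is 52 mm long (across the row), 24 wide, a shallow V: both top faces start 5 mm above the hinge line and rise outwards 0.22 rad from the V's middle. Press the far face about 18 mm from the middle; it then moves about 8 mm from stop to stop. With its far end home that face is parallel to the panel.
- stylus: Loose stylus, 160 mm, 55 to 100 g; origin at its tip, z up its axis. From the tip: white ball tip 10 mm in diameter, steel shaft 8 mm in diameter to 70 mm, black handle from 70 to 160 mm, 16 mm wide (its y, level in the rest) by 22 mm deep. Starts in the rest, leaning 35 deg from vertical, upper end to the rest's -x.
- stylus_tip (a point): Very end of the stylus's ball tip, on its axis.
- stylus_top (a point): Centre of the upper end of the stylus handle, 160 mm from the tip. In the rest both sides of the handle are free from 90 to 160 mm from the tip.
- rest: Fixed steel rest, base 130 x 80 x 12 mm, origin at the centre of its underside. The stylus lies in a slot 22 mm wide between two cheeks that reach 88 mm up along it, its handle on a 10 mm wide rib (11 mm below the axis, to 128 mm from the tip), its tip on a foot. Slot axis in the rest's x-z plane, 35 deg from vertical, upper end to -x; open along the upper side.
- rest_foot (a point): On the foot at the bottom of the slot, 35 mm above the bench: where the tip of the rested stylus stands.
- jar: Bystander: lidded glass jar, 72 mm diameter, 120 mm tall, origin at its underside.
- can: Bystander: plain tin can, 74 mm diameter, 110 mm tall, origin at its underside.
- tub: Bystander: clear food tub with black lid, 142 x 192 x 90 mm over its lid, origin at its underside.
- rocker_1 (a joint): Tilt of one of the four other rockers, rad; starts far end home (0.19 to 0.22) and must stay so. Same rocker and signs as rocker_odd.
- rocker_2 (a joint): Tilt of one of the four other rockers, rad; starts far end home (0.19 to 0.22) and must stay so. Same rocker and signs as rocker_odd.
- slot_2_mid (a point): The same point under rocker_2.
- rocker_3 (a joint): Tilt of one of the four other rockers, rad; starts far end home (0.19 to 0.22) and must stay so. Same rocker and signs as rocker_odd.
- slot_3_mid (a point): The same point under rocker_3.
- rocker_4 (a joint): Tilt of one of the four other rockers, rad; starts far end home (0.19 to 0.22) and must stay so. Same rocker and signs as rocker_odd.
- slot_4_mid (a point): The same point under rocker_4.
Not all that is in view belongs to the job. Leave any blue or yellow look-alike of the stylus alone.

How it is judged (in metres and radians):
On the way, in this order (a step that is already met when the one before it is completed fails the run):
1. the stylus is lifted clear of its rest (distance between stylus_tip and rest_foot above 0.06 m), for 0.2 s.
2. the odd rocker's far end is fully home (value of joint rocker_odd above 0.17 rad), for 0.2 s.
At the end, for the whole second after the job is handed in: The odd rocker's far end is home (joint above 0.17 of 0.22 rad), the other four still home (above 0.14); the stylus lies still and released in its slot: tip within 15 mm of the foot, leaning 0.45 to 0.77 rad towards the rest's -x, top within 15 mm of the slot's plane (value of joint rocker_odd above 0.17 rad and value of joint each of rocker_1, rocker_2, rocker_3, rocker_4 above 0.14 rad and distance between stylus_tip and rest_foot below 0.015 m and angle between the z axis of stylus and the z axis of rest, either way round between 0.45 and 0.77 rad and y of stylus_top in the frame of rest between -0.015 and 0.015 m and x of stylus_top in the frame of rest below -0.05 m and linear speed of stylus below 0.02 m/s); the robot touches nothing.
It fails at once if the robot itself touches a rocker or pushes the controller or its guard with more than 5 N (rockers: 0.5 N) (contact force between any of rocker_odd, rocker_1, rocker_2, rocker_3, rocker_4 and the fingers above 0.5 N or contact force between any of rocker_odd, rocker_1, rocker_2, rocker_3, rocker_4 and the arm above 0.5 N or contact force between controller and the fingers above 5 N or contact force between controller and the arm above 5 N).
It fails at once if a rocker is pressed with more than 30 N (contact force between any of rocker_odd, rocker_1, rocker_2, rocker_3, rocker_4 and stylus above 30 N).
It fails at once if another rocker is flipped out of its home position (value of joint any of rocker_1, rocker_2, rocker_3, rocker_4 below 0.1 rad).
It fails at once if a bystander is moved more than 25 mm or tipped (distance of any of jar, can, tub from where it was at the start of the episode above 0.025 m or angle between any of jar, can, tub's own z axis and vertical above 0.3 rad).
It also fails if it takes over 58 s, if anything falls off the work surface, if the arm or the gripper's body presses on something with over 40 N, if the wrist force passes 120 N, or if a joint passes its speed limit or range.

ROBOT

A 6-joint arm with a two-finger parallel gripper is mounted at the origin on the work surface. World frame = base frame: x ahead of the robot, y to its left, z up, the work surface at z = 0. Lengths are in mm, angles in rad, forces in N, time in s.
With the tool pointing down it reaches from about 350 to 975 mm from the base axis. Payload 17.4 kg.
Tool frame: the origin (TCP) lies at the very end of the fingers, on their centre line; the grasp point (between the pads) lies 19 mm behind it; z points along the fingers, y is the line along which they close (so a half turn about z gives the same grasp; the last joint's range is limited). The gripper opens to 85 mm and grips with 20 to 120 N. Pads are 22 mm wide; open, the fingers measure 114 mm over their backs; the gripper's body (76 mm by 85 mm) begins 54 mm behind the grasp point. The pads swing forward as they close: fully open they stand 13 mm farther back than shut.
Start: joints at [1.287, 0.116, 1.442, -0, 1.584, -0.038], TCP at [164.257, 654.715, 231.303] pointing down, gripper open.
Joint ranges: [-2.83, 2.83], [-0.83, 2.19], [0.07, 2.5], [-1.14, 4.28], [0.01, 3], [-2.97, 2.97]. Speed limits (rad/s): [1.89, 1.89, 2.22, 3.14, 3.14, 3.14].

INTERFACE

Orientations are given as a unit quaternion [x, y, z, w].
In Python, from plant import robot, vision, models gives the robot as it stands.
- The arm moves only by the tool send_rows, never from a script. Its argument "motion" is a list of rows, each a list of 5 numbers: the shift along the tool's x, y, z in m, then the turn about the tool's z in rad, then the opening, from 0 (shut) to 1 (fully open). A call has 1 to 10 rows; each row shifts and turns the commanded pose from where the row before left it, along the tool's axes as they then stand; what a row does not reach is not made up. A row lasts 1/8 s, in which the tool goes at most 62.5 mm and 10.7 degrees, less where a joint would pass 70% of its speed; a pose out of reach is approached as far as the arm can. A call is refused whole if a number of a shift passes 0.0625 or a number of a turn 0.188, either way. A call with a gripper value outside its range is refused whole. The fingers move at their own pace and stop on an object; "grip_force" is the grip in N (left out, the last holds). Time passes only in rows, so rows that do not move let the fingers close. It gives the time, the measured TCP pose, the force, the opening and the grip force at its end, in the units of the state.
- robot.get_state(): the state, without advancing time (a new reading comes with each control period).
- vision.camera(name): name is "scene" or "top" or "wrist"; returns the picture (400x640x3 uint8, red, green, blue); there is no depth.
- vision.calibration(name): a dict with "camera_matrix" (3x3 intrinsics, pixels), "rvec" (rotation vector, rad) and "tvec" (3), from world to camera coordinates, as OpenCV has them; the wrist camera has in their place "mount" (4x4, takes a point from camera to tool coordinates, whose origin is the TCP and whose axes are the flange's). Camera axes: x right, y down, z forward; pixel columns grow to the right and rows downward; lengths in mm; the calibration is good to about 2 mm. A picture is of the moment at which its call begins: read the wrist's pose just before it. calibration takes no time and is no camera call.
- robot.sign_off(): hands the job in; it is judged then, once.
Trained networks look in the newest picture that a camera, given by its name, has taken for a name from the list of things; names that differ only in an ending like _2 or _b are one class to them, and where a whole thing is asked for, a point or a joint stands for the part that bears it (a point fixed in the world has none). Each returns a list of dicts, best first, with "score" (0 to 1); they miss things now and then, are a little off and sometimes report something else, mostly with a low value. They report only what shows in the picture. A call takes as long as a camera call. They do not tell look-alikes from the thing itself.
- models.trace(name, camera): "mask" (400x640 bool, what is visible of it) and "point" ([row, column] in pixels, amid what is visible of it).
The state is a dict: "t": time; "joint_positions": joint angles; "joint_vel": joint speeds; "effort": joint torques, N m; "ee_pos": TCP position; "eef_rot": TCP orientation; "force": force on the tool from outside, world axes, zero at the start; "ft_torque": the same for the moment, N m; "grip_width": finger opening in mm; "grasp_force": force on a finger pad.
Only numpy, scipy, OpenCV 4.12 (cv2) and the standard library are available. Lean on these libraries where they do the work, as an engineer would, in place of code of your own. Each camera call takes 0.05 s, during which the arm holds its last target. There are 200 camera calls.

## Working session

There is one attempt and no reset: what is moved stays moved. The work goes in short steps, Python scripts to look and compute and a tool call to move; the robot and the scene stay as the last step left them, time stands still between calls to the robot, and variables do not carry over. Pictures are saved under pics/ and viewed, at most 10 in all, crops included, and the job is handed in when it is done.

Besides the shell and the picture viewer there is one more tool, called after "Request:" as name(argument=value, ...), one argument or row to a line, values as JSON. send_rows: Moves the arm, as the interface text tells. Its arguments: {"type":"object","properties":{"motion":{"type":"array"},"grip_force":{"type":"number"}},"required":["motion"]}

```bash
ls; mkdir -p pics
python3 - <<'E'
from plant import robot, vision, models
import cv2, numpy as np
s=robot.get_state(); print(s)
for n in ("scene","top"):
    im=vision.camera(n); cv2.imwrite(f"pics/{n}0.png",im[:,:,::-1])
    c=vision.calibration(n); print(n,c)
    for k in ("controller","guard_edge","rocker_odd","rocker_1","slot_odd_mid","slot_1_mid","stylus","stylus_tip","stylus_top","rest","rest_foot","jar","can","tub"):
        try: print(k,[(round(d["score"],2),np.round(d["point"],1).tolist(),int(d["mask"].sum())) for d in models.trace(k,n)][:6])
        except Exception as e: print(k,e)
print(vision.calibration("wrist"))
print(robot.get_state()["t"])
E
```

```text
pics
{'t': 0.0, 'joint_positions': array([ 1.28721998e+00,  1.16497601e-01,  1.44227892e+00,  1.41862508e-05,
        1.58398833e+00, -3.78208195e-02]), 'joint_vel': array([-0.00044032, -0.00038661,  0.00066585,  0.00059506, -0.00202856,
        0.00026008]), 'effort': array([ 5.77596129e-04, -7.31986070e+01, -6.32494283e+01, -6.31888270e-05,
        6.30060240e-03,  2.44434608e-05]), 'ee_pos': array([164.18505271, 654.53073171, 230.54585637]), 'eef_rot': array([ 1.22568665e-01,  9.92459863e-01, -5.77412710e-04, -1.00781610e-04]), 'force': array([ 0.19809586, -0.05562786,  0.1572476 ]), 'ft_torque': array([0.00039561, 0.00286452, 0.01115989]), 'grasp_force': 0.0, 'grip_width': 85.75511144588508}
scene {'camera_matrix': array([[391.49153208,   0.        , 323.47197448],
       [  0.        , 391.49153208, 199.86198943],
       [  0.        ,   0.        ,   1.        ]]), 'rvec': array([ 2.06448896,  1.06422313, -0.47519946]), 'tvec': array([-350.35241066, -188.72626852, 1517.71875286])}
controller [(0.75, [244.2, 277.4], 10503), (0.34, [259.8, 247.3], 146)]
guard_edge [(0.95, [243.3,
[... 1948 characters left out ...]
)]
rest_foot [(0.66, [194.3, 264.4], 843)]
jar [(0.84, [158.8, 295.0], 558)]
can [(0.91, [245.0, 469.7], 738)]
tub [(0.6, [199.7, 182.5], 3134), (0.42, [200.4, 399.5], 56)]
{'camera_matrix': array([[303.85773322,   0.        , 318.85204895],
       [  0.        , 303.85773322, 201.3797461 ],
       [  0.        ,   0.        ,   1.        ]]), 'mount': array([[-1.03965168e-03, -9.52560455e-01, -3.04347660e-01,
         7.70786848e+01],
       [ 9.99999454e-01, -1.02185468e-03, -2.17753457e-04,
         2.60228698e-01],
       [-1.03575749e-04, -3.04347720e-01,  9.52560998e-01,
        -1.42258956e+02],
       [ 0.00000000e+00,  0.00000000e+00,  0.00000000e+00,
         1.00000000e+00]])}
1.5
```

Run:
```python
import cv2, numpy as np
a=cv2.imread("pics/scene0.png")[120:320,120:520]; cv2.imwrite("pics/s1.png",cv2.resize(a,(800,400),interpolation=cv2.INTER_CUBIC))
a=cv2.imread("pics/top0.png")[100:300,140:500]; cv2.imwrite("pics/t1.png",cv2.resize(a,(800,444),interpolation=cv2.INTER_CUBIC))
```

```text
(no output)
```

View pics/s1.png

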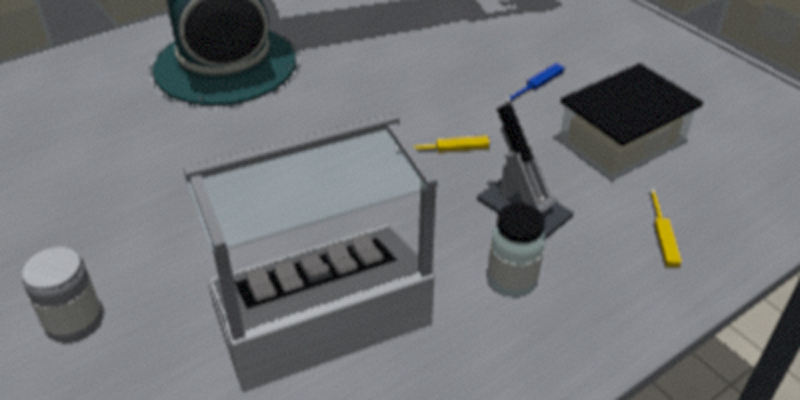

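View pics/t1.png

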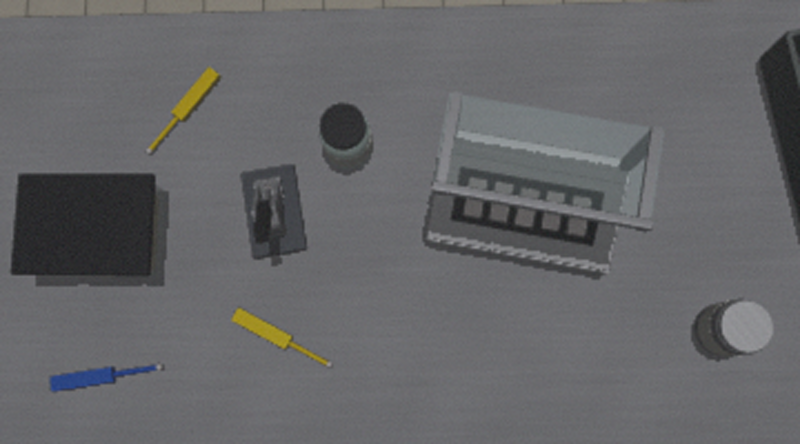

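```bash
cat > h.py <<'E'
import numpy as np, cv2
from scipy.spatial.transform import Rotation as R
from plant import robot, vision, models
def cam(n,s=None):
    c=vision.calibration(n); K=c["camera_matrix"]
    if n!="wrist":
        Rm=cv2.Rodrigues(c["rvec"])[0]; return K,Rm,np.array(c["tvec"],float)
    s=s or robot.get_state(); T=np.eye(4); T[:3,:3]=R.from_quat(s["eef_rot"]).as_matrix(); T[:3,3]=s["ee_pos"]
    W=np.linalg.inv(T@c["mount"]); return K,W[:3,:3],W[:3,3]
def proj(C,p):
    K,Rm,t=C; q=(np.atleast_2d(p)@Rm.T+t)@K.T; return q[:,:2]/q[:,2:]
def bp(C,u,v,z):
    K,Rm,t=C; d=Rm.T@np.linalg.solve(K,[u,v,1.]); o=-Rm.T@t; return o+d*(z-o[2])/d[2]
E
python3 - <<'E'
from h import *
C=cam("top"); s=0.45
f=lambda x,y,z:np.round(bp(C,140+x*s,100+y*s,z),1)
print("rest corners",[f(x,y,12).tolist() for x,y in((241,172),(293,165),(306,248),(253,258))])
print("rail",f(433,187,269),f(652,225,269))
print("ctrl front",f(427,238,40),f(606,272,40))
print("back posts",f(455,95,250),f(660,130,250))
for n,p in dict(jar=(344,122,120),can=(745,327,110),tub1=(20,174,90),tub2=(155,275,90),ytip=(330,365,5),yend=(235,312,10)).items(): print(n,f(*p))
print("tcp",(proj(C,robot.get_state()["ee_pos"])-[140,100])/s)
E
```

```text
rest corners [[690.3, 247.7, 12.0], [699.4, 170.6, 12.0], [575.3, 150.9, 12.0], [561.9, 228.1, 12.0]]
rail [609.3 -29.8 269. ] [ 559.8 -281.8  269. ]
ctrl front [582.9 -24.9  40. ] [ 530.3 -275.1   40. ]
back posts [726.7 -59.3 250. ] [ 678.  -303.6  250. ]
jar [732.8  86.2 120. ]
can [ 447.9 -436.9  110. ]
tub1 [675.5 542.2  90. ]
tub2 [530.8 347.7  90. ]
ytip [407.  116.7   5. ]
yend [484.2 253.4  10. ]
tcp [[-157.67131756  585.19441849]]
```

Request:
send_rows(
  motion=[
    [-0.0497,-0.0355,-0.01,0,1],
    [-0.0497,-0.0355,-0.01,0,1],
    [-0.0497,-0.0355,-0.01,0,1],
    [-0.0497,-0.0355,-0.01,0,1],
    [-0.0497,-0.0355,-0.01,0,1],
    [-0.0497,-0.0355,-0.01,0,1],
    [-0.0497,-0.0355,-0.01,0,1],
    [-0.0497,-0.0355,-0.01,0,1],
    [-0.0497,-0.0355,-0.01,0,1],
    [-0.0497,-0.0355,-0.01,0,1],
  ],
)

```text
t: 2.75
ee_pos: [560.9, 187.6, 331.9]
eef_rot: [0.123, 0.992, 0.0, 0.0]
force: [0.6, 0.8, -0.1]
grip_width: 85.4
grasp_force: 0.0
```

Request:
send_rows(
  motion=[
    [0,0,0,-0.132,1],
    [0,0,0,-0.132,1],
    [0,0,0,-0.132,1],
    [0,0,0,0,1],
  ],
)

```text
t: 3.25
ee_pos: [559.9, 189.4, 331.3]
eef_rot: [-0.075, 0.997, -0.0, 0.0]
force: [-0.8, -0.2, -0.0]
grip_width: 85.5
grasp_force: 0.0
```

Run:
```python
from h import *
s=robot.get_state(); im=vision.camera("wrist"); cv2.imwrite("pics/w1.png",im[:,:,::-1])
print(s["ee_pos"],s["eef_rot"],s["t"])
for k in ("stylus","rest"):
    for d in models.trace(k,"wrist"): 
        m=d["mask"].astype(np.uint8); r=cv2.minAreaRect(cv2.findNonZero(m)); print(k,d["score"],d["point"],m.sum(),r)
C=cam("wrist",s)
print(proj(C,[[632,199,12]]))
```

```text
[559.93111451 189.41274639 331.32406602] [-7.46396957e-02  9.97210567e-01 -9.81890556e-06  1.63817760e-06] 3.25
stylus 0.95 [70.3, 527.0] 1494 ((511.0, 71.5), (115.99998474121094, 16.999996185302734), -0.0)
stylus 0.84 [203.2, 324.0] 504 ((319.0, 207.0), (42.0, 14.0), 90.0)
stylus 0.67 [87.0, 341.0] 1389 ((326.7206115722656, 76.94639587402344), (116.01657104492188, 17.436542510986328), 39.47246170043945)
stylus 0.6 [309.0, 369.9] 795 ((377.4407958984375, 300.2418212890625), (14.78243637084961, 70.79627990722656), 52.85331344604492)
rest 0.69 [198.9, 327.5] 3252 ((319.5, 202.0), (76.0, 51.0), 90.0)
[[318.19461266 202.71467577]]
```

View pics/w1.png

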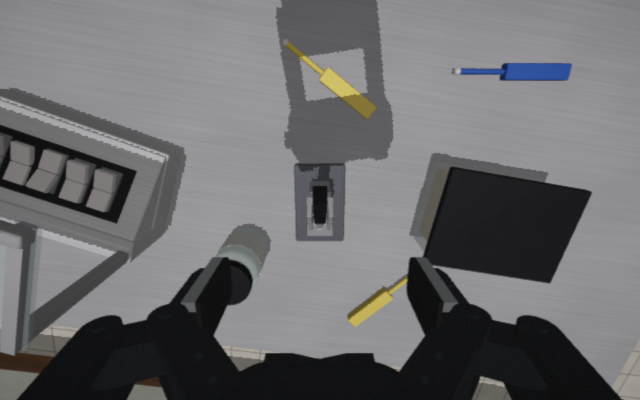

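Run:
```python
from h import *
a=cv2.imread("pics/w1.png")[150:250,270:370]; a=cv2.resize(a,(500,500),interpolation=cv2.INTER_CUBIC)
b=cv2.imread("pics/scene0.png")[160:240,350:410]; b=cv2.resize(b,(300,400),interpolation=cv2.INTER_CUBIC)
o=np.zeros((500,800,3),np.uint8); o[:,:500]=a; o[:400,500:]=b
cv2.imwrite("pics/z1.png",cv2.convertScaleAbs(o,alpha=2))
C=cam("wrist")
for u,v in((296,164),(344,164),(344,240),(296,240)): print(bp(C,u,v,12).round(1))
```

```text
[575.2 156.2  12. ]
[564.5 229.1  12. ]
[690.3 250.9  12. ]
[701.9 171.9  12. ]
```

View pics/z1.png

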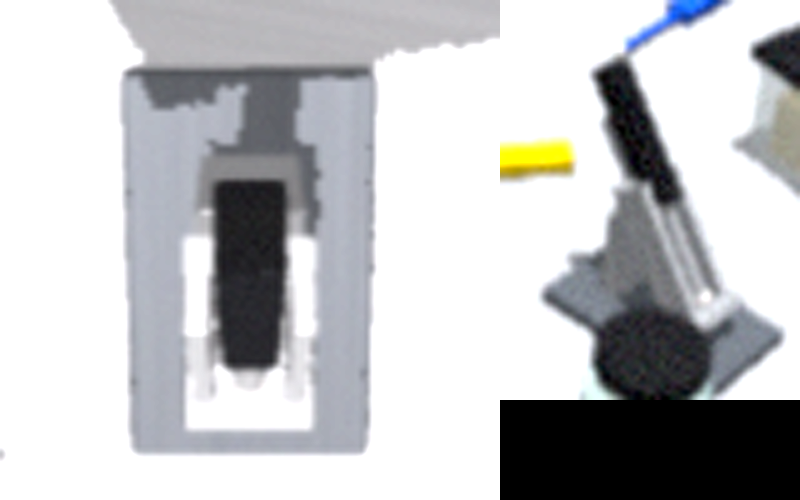

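Run:
```python
from h import *
C=cam("wrist"); S=cam("scene"); T=cam("top")
y=.1475; ex=np.array([np.cos(y),np.sin(y),0]); ey=np.array([-np.sin(y),np.cos(y),0]); c=np.array([633,202,0.])
L=lambda p:((p-c)@ex).round(1),
def rep(n,p): print(n,p.round(1),"rest:",((p-c)@ex).round(1),((p-c)@ey).round(1))
t=bp(C,320,195.2,166); rep("top wrist",t); rep(" -> tip",t+ex*160*np.sin(.611))
rep("tip scene",bp(S,391,219.4,39))
rep("top scene",bp(S,372.6,173.2,166))
rep("top top",bp(T,140+263*.45,100+226*.45,166))
```

```text
top wrist [574.  192.7 166. ] rest: -59.7 -0.6
 -> tip [664.8 206.2 166. ] rest: 32.1 -0.6
tip scene [663.5 203.4  39. ] rest: 30.3 -3.1
top scene [578.3 188.8 166. ] rest: -56.0 -5.0
top top [583.4 187.4 166. ] rest: -51.2 -7.2
```

Request:
send_rows(
  motion=[
    [-0.0053,0.0003,0.045,0,1],
    [-0.0053,0.0003,0.045,0,1],
    [-0.0053,0.0002,0.045,0,1],
    [0,0,0,0,1],
    [0,0,0,0,1],
  ],
)

```text
t: 4.03
ee_pos: [576.0, 192.8, 198.5]
eef_rot: [-0.075, 0.997, 0.0, 0.001]
force: [-0.0, -0.5, 1.5]
grip_width: 85.4
grasp_force: 0.0
```

Run:
```python
from h import *
s=robot.get_state(); im=vision.camera("wrist")
print(s["ee_pos"],s["t"],s["force"])
C=cam("wrist",s); print(C[0])
u=proj(C,[s["ee_pos"],[573.5,192.5,166],[633,202,12]]); print(u.round(1))
a=im[130:380,200:440,::-1].copy(); a=cv2.resize(a,(480,500),interpolation=cv2.INTER_CUBIC)
cv2.imwrite("pics/w2.png",cv2.convertScaleAbs(a,alpha=1.8))
d=models.trace("stylus","wrist")
for k in d:
    ys,xs=np.nonzero(k["mask"]); print(k["score"],k["point"],xs.min(),xs.max(),ys.min(),ys.max())
```

```text
[575.95136737 192.81618498 198.47639595] 4.025 [-0.04714007 -0.46230331  1.52564509]
[[303.85773322   0.         318.85204895]
 [  0.         303.85773322 201.3797461 ]
 [  0.           0.           1.        ]]
[[319.2 258.9]
 [319.2 230. ]
 [319.5 225.4]]
0.97 [235.2, 319.9] 306 330 214 262
0.9 [348.8, 393.3] 373 422 330 365
0.64 [59.3, 349.1] 267 399 0 107
0.56 [39.3, 596.4] 511 639 25 52
```

View pics/w2.png

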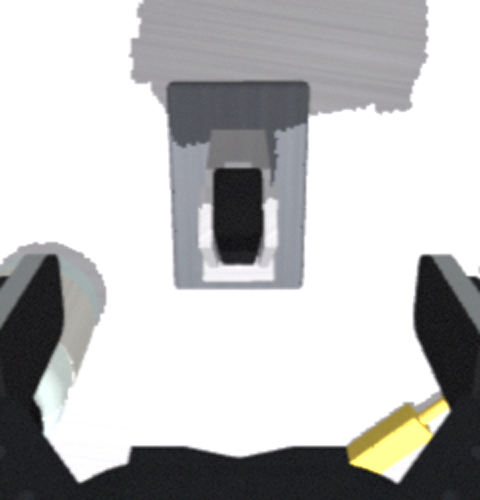

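Run:
```python
from h import *
C=cam("wrist"); y=.1485; ex=np.array([np.cos(y),np.sin(y),0]); ez=np.array([0,0,1.])
a=-np.sin(.611)*ex+np.cos(.611)*ez; n=np.cos(.611)*ex+np.sin(.611)*ez
for dx in(-3,0,3):
    t=np.array([664.5,205.8,35])+dx*ex
    print(dx,proj(C,[t+160*a-11*n,t+160*a+11*n,t+70*a+11*n]).round(1).tolist())
```

```text
-3 [[318.7, 208.1], [318.7, 242.8], [318.7, 259.3]]
0 [[318.7, 212.5], [318.7, 247.2], [318.7, 262.3]]
3 [[318.7, 217.0], [318.7, 251.6], [318.7, 265.3]]
```

Request:
send_rows(
  motion=[
    [0,0,0.025,0,1],
    [0,0,0.024,0,1],
    [0,0,0,0,1],
    [0,0,0,0,1],
  ],
)

```text
t: 4.62
ee_pos: [576.1, 192.8, 149.3]
eef_rot: [-0.075, 0.997, 0.0, 0.001]
force: [-0.9, 0.4, -0.1]
grip_width: 85.2
grasp_force: 0.0
```

Request:
send_rows(
  motion=[
    [0,0,0,0,0],
    [0,0,0,0,0],
    [0,0,0,0,0],
    [0,0,0,0,0],
    [0,0,0,0,0],
    [0,0,0,0,0],
    [0,0,0,0,0],
    [0,0,0,0,0],
  ],
  grip_force=80,
)

```text
t: 5.62
ee_pos: [575.6, 192.6, 147.5]
eef_rot: [-0.075, 0.997, 0.0, 0.0]
force: [-0.9, -0.7, 4.8]
grip_width: 14.3
grasp_force: 78.5
```

Request:
send_rows(
  motion=[
    [0.003,0,-0.005,0,0],
    [0.006,0,-0.012,0,0],
    [0.008,0,-0.02,0,0],
    [0,0,-0.04,0,0],
    [0,0,-0.04,0,0],
    [0,0,-0.03,0,0],
    [0,0,0,0,0],
  ],
)

```text
t: 6.5
ee_pos: [558.7, 190.2, 298.3]
eef_rot: [-0.075, 0.997, 0.0, 0.002]
force: [0.6, -0.1, -0.6]
grip_width: 13.9
grasp_force: 78.2
```

Run:
```python
from h import *
s=robot.get_state(); im=vision.camera("scene"); print(s["ee_pos"],s["t"],s["force"],s["grip_width"],s["ft_torque"])
cv2.imwrite("pics/s2.png",cv2.convertScaleAbs(cv2.resize(im[100:240,300:450,::-1],(600,560),interpolation=cv2.INTER_CUBIC),alpha=1.6))
```

```text
[558.68951638 190.18644404 298.33374914] 6.5 [ 0.63600871 -0.10872758 -0.61327397] 13.887233474852756 [0.04656221 0.03707492 0.01087612]
```

View pics/s2.png

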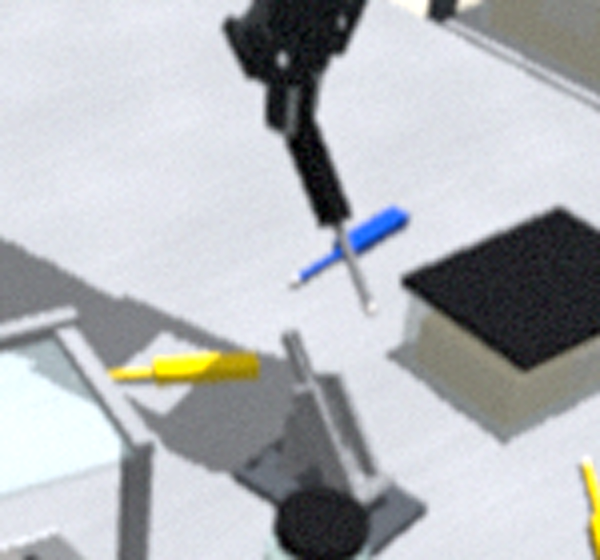

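Request:
send_rows(
  motion=[
    [0.05,0,-0.016,0,0],
    [0.055,-0.02,-0.016,0,0],
    [0.05,-0.03,0,0,0],
    [0,-0.05,0,0,0],
    [0,-0.05,0,0.114,0],
    [0,-0.06,0,0.114,0],
    [0,-0.06,0,0.114,0],
    [0,-0.04,0,0,0],
    [0,0,0,0,0],
  ],
)

```text
t: 7.68
ee_pos: [416.8, -142.4, 325.3]
eef_rot: [0.098, 0.995, 0.0, -0.001]
force: [-0.3, 0.5, -0.9]
grip_width: 13.8
grasp_force: 78.4
```

Run:
```python
from h import *
s=robot.get_state(); im=vision.camera("wrist"); print(s["ee_pos"],s["eef_rot"],s["t"])
C=cam("wrist",s); ps=np.array([[585,-156,250],[622,-163,85]]); print(proj(C,ps))
cv2.imwrite("pics/w3.png",cv2.resize(im[:,:,::-1],(800,500),interpolation=cv2.INTER_CUBIC))
for k in("rocker_odd","slot_1_mid"):
  for d in models.trace(k,"wrist"): print(k,d["score"],d["point"],d["mask"].sum())
```

```text
[ 416.79749742 -142.3602824   325.29191625] [ 9.75838235e-02  9.95226882e-01  1.30497118e-04 -9.13087382e-04] 7.675
[[339.6891178  381.77753605]
 [332.10300156 304.70473195]]
rocker_odd 0.73 [307.0, 329.5] 228
slot_1_mid 0.64 [291.1, 382.9] 189
```

View pics/w3.png

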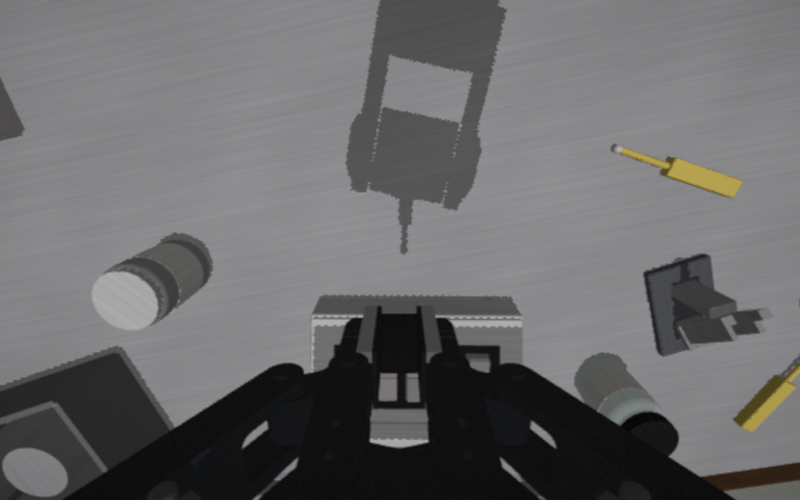

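Run:
```python
from h import *
a=cv2.imread("pics/w1.png")[90:250,0:190]; a=cv2.resize(a,None,fx=2.6,fy=2.6,interpolation=cv2.INTER_CUBIC)
b=cv2.imread("pics/scene0.png")[225:290,225:330]; b=cv2.resize(b,None,fx=2.8,fy=2.8,interpolation=cv2.INTER_CUBIC)
t=cv2.imread("pics/top0.png")[135:230,325:440]; t=cv2.resize(t,None,fx=2.6,fy=2.6,interpolation=cv2.INTER_CUBIC)
o=np.zeros((600,800,3),np.uint8); o[:a.shape[0],:a.shape[1]]=a; o[:b.shape[0],500:500+b.shape[1]]=b; o[200:200+t.shape[0],500:500+t.shape[1]]=t
print(a.shape,b.shape,t.shape)
cv2.imwrite("pics/z2.png",cv2.convertScaleAbs(o,alpha=1.3))
```

```text
(416, 494, 3) (182, 294, 3) (247, 299, 3)
```

View pics/z2.png

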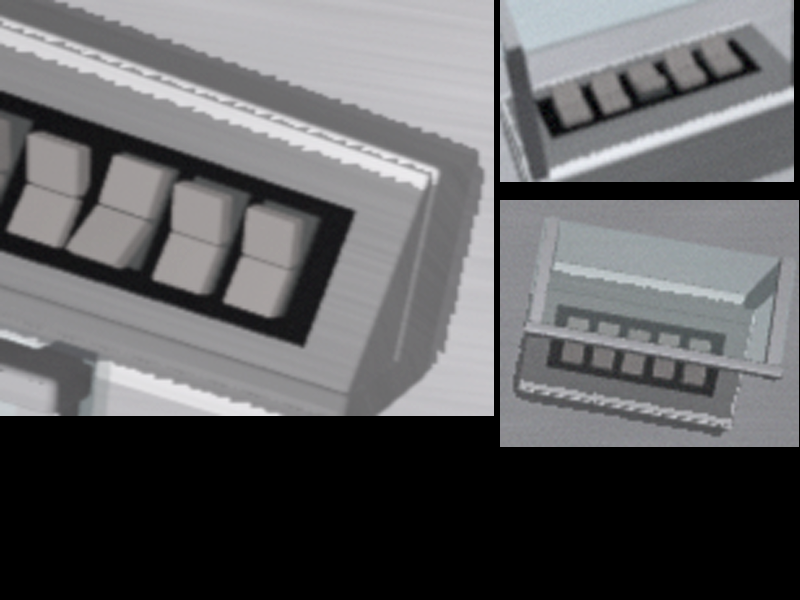

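```bash
cat >> h.py <<'E'
W1={"ee_pos":np.array([559.93111451,189.41274639,331.32406602]),"eef_rot":np.array([-7.46396957e-02,9.97210567e-01,-9.8e-06,1.6e-06])}
yc=-.195; cx=np.array([np.cos(yc),np.sin(yc),0]); cy=np.array([-np.sin(yc),np.cos(yc),0])
E
python3 - <<'E'
from h import *
C=cam("wrist",W1); T=cam("top"); S=cam("scene")
z=lambda p:(p[0]/2.6,90+p[1]/2.6)
for p,y,x in(((269,265),72,-1.6),((197,240),36,-1.6),((131,209),0,-3.8),((57,191),-36,-1.6)):
    q=bp(C,*z(p),85.7); print("w1",q.round(1),"centre",(q-y*cy-x*cx)[:2].round(1))
f=lambda p:(325+(p[0]-500)/2.6,135+(p[1]-200)/2.6)
q=bp(T,*f((636,351)),78); print("top strip",q.round(1))
g=lambda p:(225+(p[0]-500)/2.8,225+p[1]/2.8)
q=bp(S,*g((651,76)),86); print("scene mid rocker",q.round(1))
for n,a,b in(("rail",(523,329),(783,373)),):
    A,B=bp(T,*f(a),269),bp(T,*f(b),269); print(n,A.round(1),B.round(1),(A+B)/2)
# strip right corners in w1 -> on panel plane, solve strip half-length
for p in((355,212),(303,347)):
    for zz in(65,78,90): print(p,zz,bp(C,*z(p),zz).round(1))
# w1 rail right corner, post
for p in((95,358),): print("w1 rail end?",bp(C,*z(p),269).round(1),bp(C,*z(p),250).round(1))
E
```

```text
w1 [635.5 -88.1  85.7] centre [ 623.1 -159. ]
w1 [ 627.4 -123.2   85.7] centre [ 622.  -158.8]
w1 [ 616.  -154.3   85.7] centre [ 619.7 -155. ]
w1 [ 612.1 -189.5   85.7] centre [ 620.6 -154.5]
top strip [ 618.4 -163.8   78. ]
scene mid rocker [ 620.8 -158.9   86. ]
rail [608.1 -27.2 269. ] [ 559.  -282.9  269. ] [ 583.5687208  -155.04180015  269.        ]
(355, 212) 65 [607.3 -55.6  65. ]
(355, 212) 78 [603.3 -48.2  78. ]
(355, 212) 90 [599.7 -41.3  90. ]
(303, 347) 65 [689.1 -86.7  65. ]
(303, 347) 78 [682.6 -78.3  78. ]
(303, 347) 90 [676.6 -70.5  90. ]
w1 rail end? [598.5 -12.1 269. ] [609.2 -29.8 250. ]
```

Request:
send_rows(
  motion=[
    [0,0.0114,0.037,0,0],
    [0,0.0114,0.036,0,0],
    [-0.02,0,0,0,0],
    [-0.03,0,0,0,0],
    [-0.03,0,0,0,0],
    [-0.025,0,0,0,0],
    [-0.016,0,0,0,0],
    [0,0,0,0,0],
    [0,0,0,0,0],
  ],
)

```text
t: 8.95
ee_pos: [540.5, -140.7, 253.4]
eef_rot: [0.096, 0.995, 0.0, -0.0]
force: [-0.4, 0.9, -1.1]
grip_width: 14.1
grasp_force: 78.4
```

Run:
```python
from h import *
s=robot.get_state(); print(s["ee_pos"],s["force"],s["t"])
ims=[]
S=vision.camera("scene")[210:290,215:335,::-1]; T=vision.camera("top")[120:240,310:450,::-1]
tip=s["ee_pos"]+cx*90.4-np.array([0,0,112.5])
print("tip",tip,"ball px",(proj(cam("scene"),tip+[-2.8,.6,4.1])-[215,210])*4, (proj(cam("top"),tip)-[310,120])*2.2)
o=np.zeros((600,800,3),np.uint8); a=cv2.resize(S,None,fx=4,fy=4,interpolation=cv2.INTER_CUBIC); b=cv2.resize(T,None,fx=2.2,fy=2.2,interpolation=cv2.INTER_CUBIC)
o[:a.shape[0],:a.shape[1]]=a; o[:b.shape[0],485:485+b.shape[1]]=b
cv2.imwrite("pics/z3.png",cv2.convertScaleAbs(o,alpha=1.4))
```

```text
[ 540.45402057 -140.71213299  253.3855297 ] [-0.43724933  0.92099851 -1.07948385] 8.95
tip [ 629.1407299  -158.22862775  140.8855297 ] ball px [[256.21065469 108.84634442]] [[149.39158624 144.32027243]]
```

View pics/z3.png

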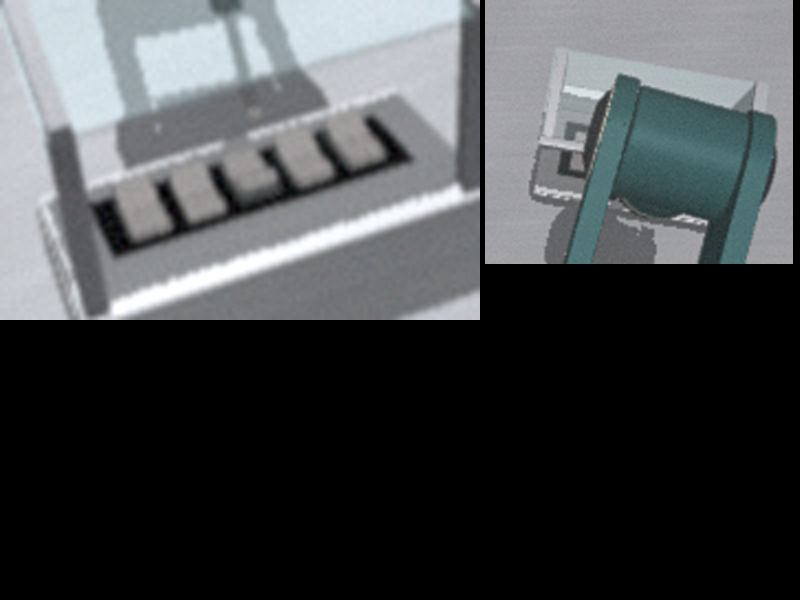

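Run:
```python
from h import *
from scipy.optimize import least_squares
S=cam("scene"); c=np.cos(np.radians(20)); sn=np.sin(np.radians(20)); ez=np.array([0,0,1.])
ax=c*cx+sn*ez; n=-sn*cx+c*ez
def pt(C0,y,a,hh): return np.array([C0[0],C0[1],78])+y*cy+a*ax+hh*n
for C0 in((620.8,-159.5),):
  for hh in(5,11,0):
    print(hh,[((proj(S,[pt(C0,y-12,26,hh),pt(C0,y+12,26,hh)])-[215,210])*4).round(0).tolist() for y in(-72,-36,0,36,72)])
  for lim in(1,):
    print("strip?",((proj(S,[pt(C0,0,a,10) for a in(0,18)])-[215,210])*4).round(0).tolist())
    print("ctrl back top",((proj(S,[[*(np.array(C0)+67.5*cx[:2]+k*cy[:2]),102.6] for k in(-130,130)])-[215,210])*4).round(0).tolist())
```

```text
5 [[[138.0, 230.0], [175.0, 218.0]], [[194.0, 211.0], [230.0, 199.0]], [[248.0, 194.0], [284.0, 182.0]], [[302.0, 176.0], [337.0, 165.0]], [[354.0, 159.0], [388.0, 148.0]]]
11 [[[136.0, 221.0], [173.0, 209.0]], [[192.0, 203.0], [229.0, 191.0]], [[247.0, 185.0], [283.0, 174.0]], [[300.0, 168.0], [336.0, 156.0]], [[353.0, 151.0], [387.0, 140.0]]]
0 [[[139.0, 237.0], [177.0, 224.0]], [[195.0, 218.0], [232.0, 206.0]], [[250.0, 200.0], [286.0, 189.0]], [[303.0, 183.0], [338.0, 171.0]], [[355.0, 166.0], [389.0, 154.0]]]
strip? [[253.0, 164.0], [261.0, 176.0]]
ctrl back top [[81.0, 297.0], [483.0, 162.0]]
```

Request:
send_rows(
  motion=[
    [0,-0.005,0.016,0,0],
    [0,0,0.016,0,0],
    [-0.001,0,0.002,0,0],
    [0,0,0,0,0],
    [0,0,0,0,0],
  ],
  grip_force=110,
)

```text
t: 9.68
ee_pos: [541.1, -146.3, 219.8]
eef_rot: [0.096, 0.995, -0.0, 0.0]
force: [-0.5, -1.0, -1.1]
grip_width: 13.2
grasp_force: 110.3
```

Request:
send_rows(
  motion=[
    [-0.0005,0,0.002,0,0],
    [-0.0005,0,0.002,0,0],
    [0,0,0,0,0],
  ],
)

```text
t: 10.05
ee_pos: [541.9, -146.4, 215.1]
eef_rot: [0.096, 0.995, 0.0, -0.0]
force: [0.3, -0.5, -0.6]
grip_width: 13.8
grasp_force: 110.3
```

Request:
send_rows(
  motion=[
    [-0.0005,0,0.0015,0,0],
    [-0.0005,0,0.0015,0,0],
    [0,0,0,0,0],
  ],
)

```text
t: 10.42
ee_pos: [542.9, -146.6, 212.1]
eef_rot: [0.096, 0.995, 0.0, -0.0]
force: [0.3, 0.1, -0.5]
grip_width: 13.7
grasp_force: 110.3
```

Request:
send_rows(
  motion=[
    [-0.0007,0,0.0015,0,0],
    [-0.0007,0,0.0015,0,0],
    [0,0,0,0,0],
  ],
)

```text
t: 10.8
ee_pos: [544.4, -146.9, 209.4]
eef_rot: [0.096, 0.995, -0.0, 0.0]
force: [-1.4, 0.2, 1.6]
grip_width: 13.6
grasp_force: 110.8
```

Request:
send_rows(
  motion=[
    [-0.0008,0,0.0013,0,0],
    [-0.0008,0,0.0013,0,0],
    [0,0,0,0,0],
  ],
)

```text
t: 11.18
ee_pos: [546.0, -147.2, 206.7]
eef_rot: [0.096, 0.995, -0.0, 0.0]
force: [-1.0, -0.1, 2.9]
grip_width: 13.7
grasp_force: 111.0
```

Request:
send_rows(
  motion=[
    [-0.0007,0,0.0013,0,0],
    [-0.0007,0,0.0013,0,0],
    [0,0,0,0,0],
  ],
)

```text
t: 11.55
ee_pos: [547.4, -147.5, 204.1]
eef_rot: [0.096, 0.995, -0.0, 0.0]
force: [0.5, 0.5, 4.2]
grip_width: 13.6
grasp_force: 111.2
```

Request:
send_rows(
  motion=[
    [-0.0004,0,0.0013,0,0],
    [0,0,0,0,0],
  ],
)

```text
t: 11.8
ee_pos: [547.6, -147.6, 203.6]
eef_rot: [0.096, 0.995, -0.0, 0.0]
force: [-4.5, 1.7, 10.7]
grip_width: 13.7
grasp_force: 112.4
```

Request:
send_rows(
  motion=[
    [-0.0004,0,0.0013,0,0],
    [0,0,0,0,0],
  ],
)

```text
t: 12.05
ee_pos: [547.9, -147.7, 203.2]
eef_rot: [0.096, 0.995, -0.0, 0.0]
force: [-10.2, 2.6, 18.7]
grip_width: 13.2
grasp_force: 113.6
```

Request:
send_rows(
  motion=[
    [0,0,0,0,0],
    [0.001,0,-0.003,0,0],
    [0.002,0,-0.006,0,0],
    [0.003,0,-0.015,0,0],
    [0.004,0,-0.02,0,0],
    [0.03,0,0,0,0],
    [0.05,0,0,0,0],
    [0.05,0,0,0,0],
    [0,0,0,0,0],
  ],
)

```text
t: 13.18
ee_pos: [408.8, -120.6, 247.8]
eef_rot: [0.096, 0.995, -0.001, 0.002]
force: [0.5, 0.8, -0.7]
grip_width: 13.3
grasp_force: 110.5
```

Run:
```python
from h import *
s=robot.get_state(); print(s["ee_pos"],s["eef_rot"],s["force"],s["t"])
im=vision.camera("scene"); S=im[210:290,215:335,::-1]
f=s["eef_rot"]; psi=-2*f[0]*f[1]; e=np.array([np.cos(psi),np.sin(psi),0])
tip=s["ee_pos"]+e*90.4-np.array([0,0,112.5]); u=proj(cam("scene"),tip+[-2.8,.6,4.1])[0]; print("tip",tip,u)
x0,y0=int(u[0])-40,int(u[1])-45
o=np.zeros((600,800,3),np.uint8); o[:320,:480]=cv2.resize(S,None,fx=4,fy=4,interpolation=cv2.INTER_CUBIC)
old=cv2.imread("pics/scene0.png")[210:290,215:335]; o[320:560,:360]=cv2.resize(old,None,fx=3,fy=3,interpolation=cv2.INTER_CUBIC)
P=im[y0:y0+90,x0:x0+80,::-1]; o[:360,480:]=cv2.resize(P,(320,360),interpolation=cv2.INTER_CUBIC); print("tip in zoom",480+(u[0]-x0)*4,(u[1]-y0)*4)
cv2.imwrite("pics/z4.png",cv2.convertScaleAbs(o,alpha=1.4))
```

```text
[ 408.75469247 -120.56182787  247.76933673] [ 9.59279023e-02  9.95386465e-01 -5.08602193e-04  1.83427538e-03] [ 0.53720196  0.83124033 -0.66144761] 13.175
tip [ 497.51126139 -137.72083349  135.26933673] [260.69111489 206.90287301]
tip in zoom 642.7644595625029 183.61149202086415
```

View pics/z4.png

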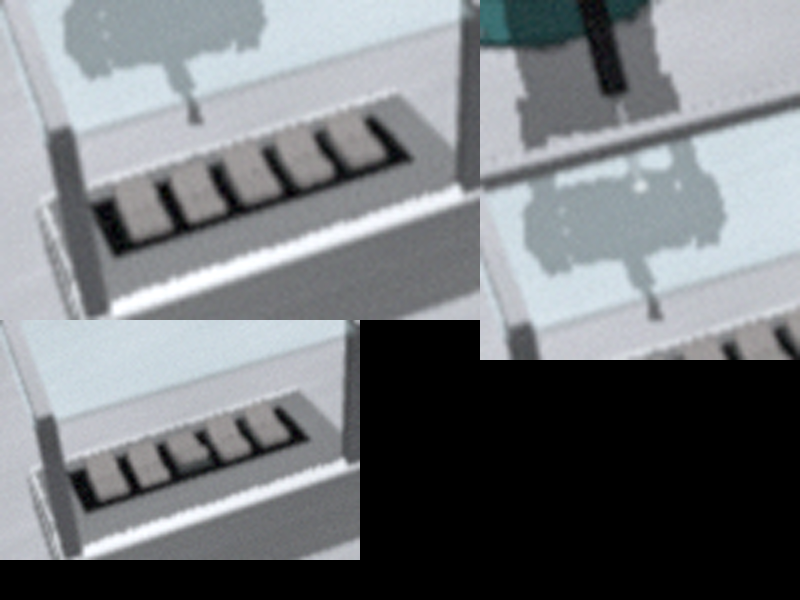

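Request:
send_rows(
  motion=[
    [0,0,-0.03,0,0],
    [0,0,-0.03,-0.114,0],
    [0,0,0,-0.114,0],
    [0,0,0,-0.114,0],
    [0,0.055,0,0,0],
    [0,0.06,0,0,0],
    [-0.02,0.058,0,0,0],
    [-0.02,0.056,0,0,0],
    [-0.02,0.056,0,0,0],
    [0,0,0,0,0],
  ],
)

```text
t: 14.48
ee_pos: [427.9, 173.4, 305.2]
eef_rot: [-0.078, 0.997, 0.0, -0.001]
force: [-0.5, -0.6, -0.8]
grip_width: 13.8
grasp_force: 110.5
```

Request:
send_rows(
  motion=[
    [-0.05,0,0,0,0],
    [-0.05,0,0,0,0],
    [-0.04,0,0,0,0],
    [0,0,0,0,0],
    [0,0,0,0,0],
  ],
)

```text
t: 15.1
ee_pos: [565.8, 190.3, 305.5]
eef_rot: [-0.075, 0.997, -0.0, -0.0]
force: [-0.9, -1.3, -0.7]
grip_width: 13.5
grasp_force: 110.4
```

Run:
```python
from h import *
s=robot.get_state(); f=s["eef_rot"]; psi=np.arctan2(-2*f[0]*f[1],f[1]**2-f[0]**2); print(s["ee_pos"],f,psi,s["force"],s["t"])
d=np.array([575.8,192.6])-s["ee_pos"][:2]; print("fwd",d@[np.cos(psi),np.sin(psi)],"lat",d@[-np.sin(psi),np.cos(psi)])
e=np.array([np.cos(psi),np.sin(psi),0]); tip=s["ee_pos"]+e*90.4-np.array([0,0,112.5])
for n in("scene","top"):
    im=vision.camera(n); C=cam(n); print(n,"pred tip/handle",proj(C,[tip+[-2.8,-.4,4.1],tip+[-66,-10,94]]).round(1).tolist())
    for k in models.trace("stylus",n):
        ys,xs=np.nonzero(k["mask"]); print(round(k["score"],2),k["point"],xs.min(),xs.max(),ys.min(),ys.max())
    cv2.imwrite(f"pics/{n}5.png",im[:,:,::-1])
```

```text
[565.83181322 190.30761492 305.47586578] [-7.47540233e-02  9.97201951e-01 -7.23296228e-05 -3.16058033e-04] 0.14964765179541797 [-0.89832557 -1.31792662 -0.70944818] 15.1
fwd 10.1985501150275 lat 0.7806103404342155
scene pred tip/handle [[395.4, 175.5], [380.9, 138.5]]
0.81 [141.2, 381.7] 374 394 126 175
0.7 [240.0, 453.4] 445 460 215 254
0.54 [192.2, 346.5] 327 363 188 195
0.43 [156.1, 394.3] 374 401 151 169
top pred tip/handle [[251.1, 175.8], [247.9, 192.0]]
0.77 [270.4, 178.2] 163 194 265 275
0.6 [136.5, 232.1] 224 237 131 142
```

Request:
send_rows(
  motion=[
    [-0.0102,0.0008,0.03,0,0],
    [0,0,0.04,0,0],
    [0,0,0.03,0,0],
    [0,0,0,0,0],
    [0,0,0,0,0],
  ],
)

```text
t: 15.92
ee_pos: [575.9, 193.2, 207.5]
eef_rot: [-0.075, 0.997, 0.0, 0.001]
force: [-0.0, 0.4, -0.7]
grip_width: 13.6
grasp_force: 110.5
```

Request:
send_rows(
  motion=[
    [0,0,0.015,0,0],
    [0,0,0.015,0,0],
    [0,0,0.01,0,0],
    [0,0,0,0,0],
    [0,0,0,0,0],
  ],
)

```text
t: 16.55
ee_pos: [575.8, 193.1, 165.9]
eef_rot: [-0.075, 0.997, 0.0, 0.0]
force: [0.2, -0.4, -0.9]
grip_width: 13.3
grasp_force: 110.5
```

Request:
send_rows(
  motion=[
    [0,0,0.006,0,0],
    [0,0,0.005,0,0],
    [0,0,0.003,0,0],
    [0,0,0,0,0],
    [0,0,0,0,0],
  ],
)

```text
t: 17.18
ee_pos: [575.7, 193.1, 151.6]
eef_rot: [-0.075, 0.997, 0.0, 0.0]
force: [0.2, 0.0, -0.4]
grip_width: 13.6
grasp_force: 110.5
```

Request:
send_rows(
  motion=[
    [0,0,0.002,0,0],
    [0,0,0.001,0,0],
    [0,0,0,0,0],
  ],
)

```text
t: 17.55
ee_pos: [575.6, 193.1, 148.4]
eef_rot: [-0.075, 0.997, -0.0, -0.0]
force: [1.4, 0.5, -1.0]
grip_width: 13.6
grasp_force: 110.5
```

Request:
send_rows(
  motion=[
    [0,0,0.001,0,0],
    [0,0,0,0,0],
    [0,0,0,0,0],
  ],
)

```text
t: 17.92
ee_pos: [575.7, 193.1, 147.7]
eef_rot: [-0.075, 0.997, 0.0, 0.0]
force: [-1.6, -0.5, 2.4]
grip_width: 13.2
grasp_force: 111.0
```

Request:
send_rows(
  motion=[
    [0,0,0,0,0.3],
    [0,0,0,0,0.4],
    [0,0,0,0,0.6],
    [0,0,0,0,1],
    [0,0,0,0,1],
    [0,0,0,0,1],
    [0,0,0,0,1],
  ],
  grip_force=20,
)

```text
t: 18.8
ee_pos: [575.7, 193.1, 147.5]
eef_rot: [-0.075, 0.997, -0.0, 0.0]
force: [-0.4, -1.1, -0.8]
grip_width: 85.2
grasp_force: 0.0
```

Request:
send_rows(
  motion=[
    [0,0,-0.02,0,1],
    [0,0,-0.04,0,1],
    [0,0,-0.05,0,1],
    [0,0,-0.04,0,1],
    [0.03,0,-0.03,0,1],
    [0,0,0,0,1],
    [0,0,0,0,1],
  ],
)

```text
t: 19.68
ee_pos: [546.0, 188.6, 327.9]
eef_rot: [-0.075, 0.997, 0.0, 0.0]
force: [0.5, -0.3, -1.0]
grip_width: 85.1
grasp_force: 0.0
```

Run:
```python
from h import *
s=robot.get_state(); print(s["ee_pos"],s["t"],s["force"],s["grip_width"])
im=vision.camera("wrist"); C=cam("wrist",s); y=.1485; ex=np.array([np.cos(y),np.sin(y),0]); ez=np.array([0,0,1.])
a=-np.sin(.611)*ex+np.cos(.611)*ez; n=np.cos(.611)*ex+np.sin(.611)*ez; t=np.array([665,206,35.])
print(proj(C,[t+160*a-11*n,t+160*a+11*n,t+70*a+11*n]).round(1).tolist())
for k in models.trace("stylus","wrist"):
    ys,xs=np.nonzero(k["mask"]); print(round(k["score"],2),k["point"],xs.min(),xs.max(),ys.min(),ys.max())
im=vision.camera("scene"); print(proj(cam("scene"),[t+5*a,t+160*a]).round(1).tolist())
for k in models.trace("stylus","scene"):
    ys,xs=np.nonzero(k["mask"]); print(round(k["score"],2),k["point"],xs.min(),xs.max(),ys.min(),ys.max())
o=cv2.imread("pics/scene0.png")[:,:,::-1].astype(int)
for nm,b in dict(rest=(160,240,350,410),rockers=(235,280,235,325),jar=(215,280,355,400)).items():
    d=np.abs(im.astype(int)-o)[b[0]:b[1],b[2]:b[3]].max(2); print(nm,(d>60).sum(),d.mean().round(1))
```

```text
[545.99814573 188.58471685 327.92646538] 19.675 [ 0.52134993 -0.26149373 -0.97198565] 85.14795662101531
[[318.6, 198.9], [318.6, 218.9], [318.6, 235.2]]
0.85 [96.2, 337.6] 281 374 49 128
0.82 [312.8, 370.2] 346 405 285 333
0.78 [81.2, 526.4] 452 569 74 90
0.76 [216.8, 323.3] 312 327 199 239
[[391.2, 218.9], [372.6, 172.1]]
0.87 [179.6, 374.8] 369 385 172 200
0.72 [192.1, 348.8] 329 364 187 195
0.68 [238.6, 454.6] 445 460 215 253
0.62 [156.4, 392.5] 374 401 152 169
0.36 [246.1, 376.4] 363 392 221 268
rest 131 12.2
rockers 0 5.9
jar 0 5.6
```

```bash
python3 -c "
from plant import robot
print(robot.sign_off())"
```

```text
the job is handed in; nothing more can be done
None
```

I pressed the odd rocker (the middle one) home with the stylus, laid the stylus back in its rest and released it, then handed the job in at about 20 s; the hand-in returned no verdict, and my evidence for "fully home" is a firm stop at about 21 N and a camera view that matches its neighbours.

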